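# Clear the pile on the packing bench

### The arm

A 6-joint arm with a two-finger parallel gripper is mounted at the origin on the work surface. World frame = base frame: x ahead of the robot, y to its left, z up, the work surface at z = 0. Lengths are in m, angles in rad, forces in N, time in s.
With the tool pointing down it reaches from about 0.3 to 0.775 m from the base axis. Payload 14.6 kg.
Tool frame: the origin (TCP) lies at the very end of the fingers, on their centre line; the grasp point (between the pads) lies 19 mm behind it; z points along the fingers, y is the line along which they close (so a half turn about z gives the same grasp; the last joint's range is limited). The gripper opens to 94 mm and grips with 3 to 60 N. Pads are 16 mm wide; open, the fingers measure 119 mm over their backs; the gripper's body (75 mm by 177 mm) begins 78 mm behind the grasp point.
Start: joints at [1.079, 0.3, 1.521, -0, 1.321, -0.067], TCP at [0.227, 0.501, 0.18] pointing down, gripper open.
Joint ranges: [-3.03, 3.03], [-0.79, 2.21], [0.23, 2.52], [-1.04, 4.18], [0, 3.07], [-2.55, 2.55]. Speed limits (rad/s): [2.22, 2.22, 2.57, 3.14, 3.14, 3.14].

### API

Orientations are given as [roll, pitch, yaw] about the fixed x, y, z axes, in that order (R = Rz(yaw) Ry(pitch) Rx(roll)).
In Python, from station import ctrl, cams gives the robot as it stands. The module is installed in compiled form; this text tells all that it offers.
- The arm moves only by the tool arm_command, never from a script. Its argument "plan" is a list that holds one entry, the list of rows, each a list of 7 numbers: the shift along the tool's x, y, z in normalised numbers (1 is 750 mm), then the turn, a rotation vector about the tool's x, y, z in shares of 4 rad (1.0 is 4 rad), then the closure, from -1 (fully open) to 1 (shut). A call has 1 to 12 rows; each row is the pose to reach, as a shift and turn from the pose commanded when the call began, along the tool's axes at that moment; what a row does not reach only later rows make up. A row lasts 1/10 s, in which the tool goes at most 50 mm and 8.59 degrees, less where a joint would pass 70% of its speed; a pose out of reach is approached as far as the arm can. Shift and turn numbers lie between -1 and 1, and a call with a number outside is refused. A call with a gripper value outside its range is refused whole. The fingers move at their own pace and stop on an object; "squeeze" is the grip in N (left out, the last holds). Time passes only in rows, so rows that repeat a pose let the fingers close. It gives the time, the measured TCP pose, the force, the opening and the grip force at its end, in the units of the state.
- ctrl.get_obs(): the state, without advancing time (a new reading comes with each control period).
- cams.camera(name): name is "scene" or "top" or "wrist"; returns (picture, depth): 480x640x3 uint8, blue, green, red; 480x640 float32, m along the optical axis (not along the pixel's ray), 0 where there is no reading.
- cams.camera_info(name): a dict with "fx", "fy", "cx", "cy" (pixels), "world_to_cam" (4x4, takes a point from world to camera coordinates). Camera axes: x right, y down, z forward; pixel columns grow to the right and rows downward; lengths in m; the calibration is good to about 2 mm. A picture is of the moment at which its call begins: read the wrist's pose just before it. camera_info takes no time and is no camera call; for the wrist camera it gives the pose at the moment of the call.
- ctrl.hand_in(): hands the job in; it is judged then, once.
The state is a dict: "time_s": time; "qpos": joint angles; "joint_vel": joint speeds; "tau": joint torques, N m; "ee_pos": TCP position; "eef_rot": TCP orientation; "force": force on the tool from outside, world axes, zero at the start; "moment": the same for the moment, N m; "grip_width": finger opening in m; "grip_force": force on a finger pad.
Only numpy, scipy, OpenCV 4.12 (cv2) and the standard library are available. Lean on these libraries where they do the work, as an engineer would, in place of code of your own. Each camera call takes 0.05 s, during which the arm holds its last target. There are 200 camera calls.

### The job

Clear the pile on the packing bench from the top down, one thing at a time, without tipping or dropping anything: put the small yellow tape roll over the post of its stand and down onto the base, lay the red bit case flat in the open cardboard box, set the battery squarely on the charger between its two end lips, and last set the brown carton lengthwise in the middle of the scale's plate. Leave the mug and the wrench where they are.

Things in the scene. Friction and masses are not known exactly. Their poses are not given: they have to be found in the camera images.
- tape: Small yellow tape roll lying flat on top of the pile: a rigid ring, 50 mm across, 28 mm hole, 25 mm high, 60 g. Origin: centre of its underside, z up. All of the pile is rigid and loose, each thing lying on the next, centred within a few mm and aligned within a few degrees; from the table up: carton, battery, bit case, tape.
- bitcase: Red plastic bit case with a thin black seam, a closed block 84 mm long (its x), 56 mm wide (its y), 32 mm high, about 180 g; under the tape roll at the start. Origin: centre of its underside. Its two ends are alike.
- battery: Black tool battery pack with an orange band near each end and a grey stripe on the sides, a block 114 mm long (x), 62 mm wide (y), 44 mm high, about 450 g; under the bit case at the start. Origin: centre of its underside, which is flat. Its two ends are alike, and it may go on the charger either way round.
- carton: Closed brown cardboard carton with a strip of white paper tape along its top, 170 mm long (x), 66 mm wide (y), 50 mm high, about 500 g; bottom of the pile, standing on the table. Origin: centre of its underside. Its two ends are alike.
- stand: Tape stand, fixed: round steel base 100 mm across, 12 mm high, with a dark upright post in its centre, 14 mm in diameter, its top 33 mm above the table (tapered over the last 4 mm). Origin: centre of its underside, on the post's axis. The tape roll goes over the post and rests on the base.
- box: Open, empty cardboard box, fixed: 170 mm (x) by 150 mm (y) outside, walls and floor 5 mm thick, rim 45 mm above the table; so 160 by 140 mm inside, inner floor 5 mm above the table. Two thin flaps hang outwards from its long sides, below the rim. Origin: centre of its underside.
- charger: Battery charger, fixed: grey slab 165 mm (x) by 105 mm (y), top 20 mm above the table, with a black bed and two copper strips in the middle and a black lip at each end, 60 mm wide (y), 12 mm thick, 12 mm above the top. Lips' inner faces are 134 mm apart along x; the battery goes lengthwise between them; long sides are open. Origin: centre of its underside.
- scale: Parcel scale, fixed and rigid (the plate does not give): bright aluminium plate 200 mm (x) by 160 mm (y), its flat top 33 mm above the table, on a black housing; a black display strip with a green window sticks out at its -y side. Origin: under the centre of the plate, at table height.
- mug: Blue mug, 80 mm across and 90 mm high, standing at the left of the work, to be left alone. Origin: centre of its underside; the handle points to its +y.
- wrench: Steel wrench lying flat at the right of the work, to be left alone. Origin: about the middle of its underside; it lies along its x. (A large pale roll of packing tape, 100 mm across, also stands beyond the work and plays no part.)

How it is judged:
On the way, in this order (a step that is already met when the one before it is completed fails the run):
1. the yellow tape roll sits over the post, down on the stand's base, let go (horizontal distance between tape and stand below 0.01 m and z of tape in the frame of stand between 0.008 and 0.016 m and angle between tape's own z axis and vertical below 0.1 rad and linear speed of tape below 0.02 m/s and contact force between tape and the fingers below 0.1 N), for 0.2 s.
2. the red bit case lies flat in the cardboard box, let go (x of bitcase in the frame of box between -0.045 and 0.045 m and y of bitcase in the frame of box between -0.05 and 0.05 m and z of bitcase in the frame of box between 0.001 and 0.009 m and angle between bitcase's own z axis and vertical below 0.1 rad and linear speed of bitcase below 0.02 m/s and contact force between bitcase and the fingers below 0.1 N), for 0.2 s.
3. the battery sits squarely on the charger between its lips, let go (horizontal distance between battery and charger below 0.012 m and angle between the x axis of battery and the x axis of charger, either way round below 0.17 rad and z of battery in the frame of charger between 0.016 and 0.024 m and angle between battery's own z axis and vertical below 0.1 rad and linear speed of battery below 0.02 m/s and contact force between battery and the fingers below 0.1 N), for 0.2 s.
4. the brown carton lies lengthwise in the middle of the scale's plate, let go (horizontal distance between carton and scale below 0.015 m and angle between the x axis of carton and the x axis of scale, either way round below 0.2 rad and z of carton in the frame of scale between 0.029 and 0.037 m and angle between carton's own z axis and vertical below 0.1 rad and linear speed of carton below 0.02 m/s and contact force between carton and the fingers below 0.1 N), for 0.2 s.
At the end, for the whole second after the job is handed in: All upright (0.1 rad), at rest, let go and down on their places (4 mm): tape roll over the post; bit case flat in the box; battery centred on the charger within 12 mm, lengthwise within 0.17 rad; carton centred on the scale within 15 mm, lengthwise within 0.2 rad (all of step 1 and all of step 2 and all of step 3 and all of step 4); the robot touches nothing.
It fails at once if a thing of the pile is tipped over (more than 30 degrees) (angle between any of tape, bitcase, battery, carton's own z axis and vertical above 0.52 rad).
It fails at once if a thing of the pile is dropped (falls free faster than 0.7 m/s, about 25 mm) ((contact force between tape and anything else below 0.02 N and linear speed of tape above 0.7 m/s) or (contact force between bitcase and anything else below 0.02 N and linear speed of bitcase above 0.7 m/s) or (contact force between battery and anything else below 0.02 N and linear speed of battery above 0.7 m/s) or (contact force between carton and anything else below 0.02 N and linear speed of carton above 0.7 m/s)).
It fails at once if the mug or the wrench is shifted by more than 30 mm (distance of any of mug, wrench from where it was at the start of the episode above 0.03 m).
It also fails if it takes over 144 s, if anything falls off the work surface, if the arm or the gripper's body presses on something with over 40 N, if the wrist force passes 120 N, or if a joint passes its speed limit or range.

## Working session

There is one attempt and no reset: what is moved stays moved. The work goes in short steps, Python scripts to look and compute and a tool call to move; the robot and the scene stay as the last step left them, time stands still between calls to the robot, and variables do not carry over. Pictures are saved under pics/ and viewed, at most 14 in all, crops included, and the job is handed in when it is done.

Besides the shell and the picture viewer there is one more tool, called after "Emit:" as name(argument=value, ...) on one line, values as JSON. arm_command: Moves the arm, as the interface text tells. Its arguments: {"type":"object","properties":{"plan":{"type":"array"},"squeeze":{"type":"number"}},"required":["plan"]}

```bash
mkdir -p pics; cat > h.py <<'E'
import numpy as np, cv2
from station import ctrl, cams
def shot(n):
    i=cams.camera_info(n); p,d=cams.camera(n); return p,d,i
def world(d,i):
    v,u=np.mgrid[:480,:640]; P=np.stack([(u-i['cx'])/i['fx']*d,(v-i['cy'])/i['fy']*d,d],-1)
    T=np.linalg.inv(i['world_to_cam']); return P@T[:3,:3].T+T[:3,3]
E
python3 - <<'E'
from h import *
for n in('top','scene'):
    p,d,i=shot(n); cv2.imwrite(f'pics/{n}0.png',p); np.savez(f'{n}0.npz',p=p,d=d,W=world(d,i)); print(n,np.linalg.inv(i['world_to_cam']).round(3),i['fx'])
print(ctrl.get_obs())
E
```

```text
top [[ 0.025 -0.991  0.134  0.355]
 [-1.    -0.023  0.016 -0.007]
 [-0.012 -0.135 -0.991  1.579]
 [ 0.     0.     0.     1.   ]] 594.0035067593902
scene [[-8.950e-01  2.660e-01 -3.590e-01  1.027e+00]
 [ 4.470e-01  5.350e-01 -7.170e-01  9.910e-01]
 [ 1.000e-03 -8.020e-01 -5.970e-01  9.420e-01]
 [ 0.000e+00  0.000e+00  0.000e+00  1.000e+00]] 590.6131227521689
{'time_s': 0.1, 'qpos': array([ 1.07939615e+00,  3.00355403e-01,  1.52151416e+00, -2.77616761e-05,
        1.32067784e+00, -6.66489833e-02]), 'joint_vel': array([ 0.00099369, -0.00201118, -0.00169064,  0.00045118,  0.00227316,
       -0.00216116]), 'tau': array([ 1.75564976e-03, -5.32648301e+01, -3.53274643e+01,  7.09791784e-02,
        2.36307346e-02, -1.20050831e-04]), 'ee_pos': array([0.22656725, 0.50088979, 0.17987811]), 'eef_rot': array([-3.14063824e+00, -3.67539991e-05,  2.71684832e+00]), 'force': array([-0.37285535, -1.24371136, -0.20920344]), 'moment': array([-0.0272965 ,  0.02604821,  0.0128378 ]), 'grip_force': 0.0, 'grip_width': 0.09376948397568205}
```

View pics/top0.png

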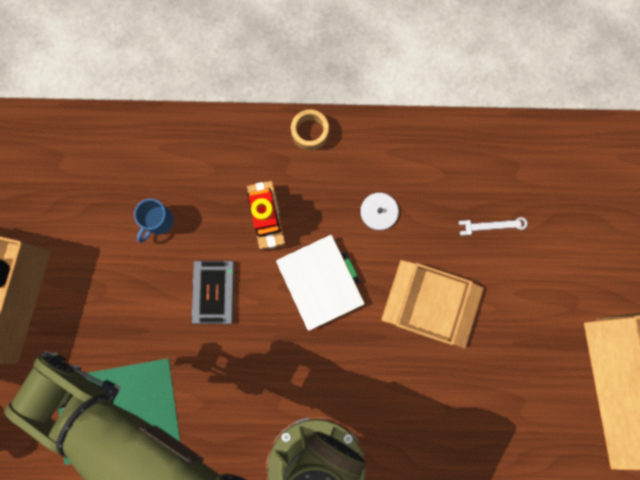

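View pics/scene0.png

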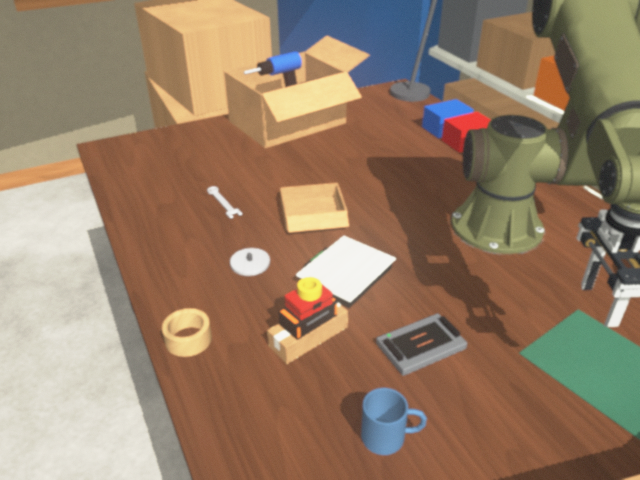

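The top view shows the pile at about (265,215), stand (380,211), box (432,303), scale (320,282), charger (213,292), mug (150,215) and wrench (495,226). The scene view confirms the pile order. I'll measure these coarsely now.

```bash
cat >> h.py <<'E'
def rect(xy):
    (c,s,a)=cv2.minAreaRect((xy*1000).astype(np.float32)); 
    if s[0]<s[1]: s=s[::-1]; a+=90
    return np.round(c,1),np.round(s,1),round((a+90)%180-90,1)
def seg(p,W,u0,u1,v0,v1,z0,z1,hsv=None,erode=0):
    m=(W[...,2]>z0)&(W[...,2]<z1); r=np.zeros_like(m); r[v0:v1,u0:u1]=1; m&=r
    if hsv: m&=cv2.inRange(cv2.cvtColor(p,cv2.COLOR_BGR2HSV),hsv[0],hsv[1])>0
    m=m.astype(np.uint8)
    n,l,st,_=cv2.connectedComponentsWithStats(m); k=1+np.argmax(st[1:,4]); return l==k
E
python3 - <<'E'
from h import *
f=np.load('top0.npz');p,d,W=f['p'],f['d'],f['W']
def rep(n,*a):
    m=seg(p,W,*a); q=W[m]; print(n,m.sum(),rect(q[:,:2]),'mean',q.mean(0).round(4),'bbox mid',((q.min(0)+q.max(0))/2).round(4))
rep('table',60,90,150,200,-.1,.1)
rep('tape',230,310,170,260,.135,.17,((20,120,120),(35,255,255)))
rep('case',230,310,170,260,.115,.137)
rep('bat',230,310,170,260,.08,.105)
rep('carton',230,310,170,260,.04,.06)
rep('stand',350,410,180,240,.006,.016)
rep('post',365,395,195,225,.02,.05)
rep('box',375,490,250,350,.035,.06)
rep('boxfloor',400,470,270,340,.000,.012)
rep('charger',185,240,250,330,.012,.04)
rep('scale',270,370,230,335,.026,.04)
rep('mug',120,185,190,245,.03,.11)
rep('wrench',450,535,210,245,.004,.03)
E
```

```text
table 1494 (array([754.1, 680.9]), array([143.2,  85.7]), 3.9) mean [7.538e-01 6.810e-01 5.000e-04] bbox mid [0.7539 0.6809 0.0009]
tape 246 (array([640.7, 149.2]), array([48.5, 48.2]), 56.1) mean [0.6404 0.1488 0.1503] bbox mid [0.6408 0.1495 0.1475]
case 419 (array([643.8, 148.5]), array([85.5, 57.2]), 12.1) mean [0.6412 0.1461 0.1262] bbox mid [0.6437 0.1484 0.1251]
bat 208 (array([633.8, 146.9]), array([89. , 63.4]), 15.0) mean [0.607  0.1336 0.0936] bbox mid [0.6345 0.1373 0.0926]
carton 312 (array([579.8, 133. ]), array([68.3, 37.4]), -71.4) mean [0.5783 0.1323 0.0508] bbox mid [0.5826 0.1337 0.0501]
stand 837 (array([ 667.8, -151.6]), array([100.8,  99.5]), 0.8) mean [ 0.6684 -0.1523  0.0116] bbox mid [ 0.6677 -0.1517  0.011 ]
post 26 (array([ 670.5, -151.7]), array([16., 14.]), 12.2) mean [ 0.669  -0.1519  0.0301] bbox mid [ 0.6713 -0.1521  0.0292]
box 1397 (array([ 425.2, -291.1]), array([196. , 171.5]), 72.7) mean [ 0.426  -0.2901  0.043 ] bbox mid [ 0.4244 -0.2908  0.0469]
boxfloor 2828 (array([ 424.9, -295.4]), array([159.4, 137.3]), -17.6) mean [ 0.4236 -0.2953  0.0059] bbox mid [ 0.423  -0.2964  0.006 ]
charger 2486 (array([441. , 284.2]), array([163.3, 106.9]), 1.3) mean [0.4404 0.2832 0.0218] bbox mid [0.4412 0.2837 0.026 ]
scale 4453 (array([474.3,   2.1]), array([200. , 162.2]), 26.6) mean [0.4729 0.0026 0.0335] bbox mid [0.4736 0.003  0.033 ]
mug 656 (array([625.2, 452.3]), array([105.8,  80.4]), -58.0) mean [0.6265 0.4447 0.0672] bbox mid [0.6185 0.4412 0.0644]
wrench 488 (array([ 634.4, -456.1]), array([192.1,  49.4]), -88.7) mean [ 0.6379 -0.4497  0.0082] bbox mid [ 0.6344 -0.4557  0.0106]
```

```bash
cat >> h.py <<'E'
from scipy.spatial.transform import Rotation as R
def go(x,y,z,yaw_deg):
    "shift (mm) and turn in present tool axes to world xyz (m), tool down with given yaw (mod 180 nearest)"
    o=ctrl.get_obs(); R0=R.from_euler('xyz',o['eef_rot'])
    c=[R0.inv()*R.from_euler('xyz',[np.pi,0,np.radians(yaw_deg+k)]) for k in(0,180)]
    t=min((q.as_rotvec() for q in c),key=np.linalg.norm)
    print('t',round(o['time_s'],1),'at',o['ee_pos'].round(4),np.degrees(o['eef_rot'][2]).round(1),'w',round(o['grip_width'],4),'q',o['qpos'].round(2))
    print('shift',R0.inv().apply(np.array([x,y,z])-o['ee_pos']).dot(1000).round(1),'turn',t.round(4))
E
python3 -c "
from h import *
go(.6,.14,.30,13)"
```

```text
t 0.1 at [0.2266 0.5009 0.1799] 155.7 w 0.0938 q [ 1.08  0.3   1.52 -0.    1.32 -0.07]
shift [-489.  -175.1 -120. ] turn [-9.000e-04 -3.000e-04 -6.516e-01]
```

Units first: shifts go in shares of 750 mm and turns go in shares of 4 rad. So -489 mm is -0.652, -180 mm is -0.24, -0.6516 rad is -0.1629.

Emit:
arm_command(plan=[[[-0.06,-0.0213,-0.0267,0,0,-0.015,-1],[-0.12,-0.0427,-0.0533,0,0,-0.03,-1],[-0.18,-0.064,-0.08,0,0,-0.045,-1],[-0.24,-0.0853,-0.1067,0,0,-0.06,-1],[-0.3,-0.1067,-0.1333,0,0,-0.075,-1],[-0.36,-0.128,-0.16,0,0,-0.09,-1],[-0.42,-0.1493,-0.16,0,0,-0.105,-1],[-0.48,-0.1707,-0.16,0,0,-0.12,-1],[-0.54,-0.192,-0.16,0,0,-0.135,-1],[-0.6,-0.2133,-0.16,0,0,-0.15,-1],[-0.652,-0.2333,-0.16,0,0,-0.1629,-1],[-0.652,-0.2333,-0.16,0,0,-0.1629,-1]]], squeeze=15)

```text
time_s: 1.3
ee_pos: [0.6023, 0.1363, 0.2985]
eef_rot: [-3.141, -0.003, -2.917]
force: [-0.5, -0.1, -1.0]
grip_width: 0.0939
grip_force: 0.0
```

```bash
python3 -c "
from h import *
go(.6,.14,.30,13)
p,d,i=shot('wrist');np.savez('w1.npz',p=p,d=d,W=world(d,i));cv2.imwrite('pics/w1.png',p);print(np.linalg.inv(i['world_to_cam']).round(3))"
```

```text
t 1.3 at [0.6023 0.1363 0.2985] -167.2 w 0.0939 q [ 0.16  0.41  1.11 -0.    1.63 -1.63]
shift [ 1.4  4.2 -1.5] turn [-0.0004 -0.0025 -0.0027]
[[-0.222  0.937  0.269  0.525]
 [ 0.975  0.214  0.06   0.118]
 [-0.001  0.276 -0.961  0.503]
 [ 0.     0.     0.     1.   ]]
```

View pics/w1.png

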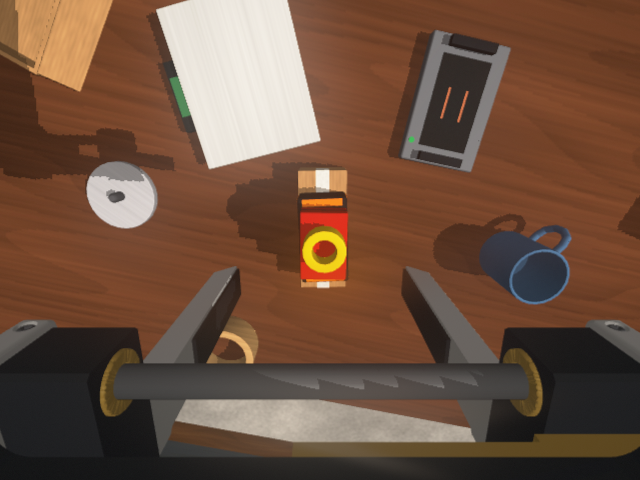

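The wrist view shows the tape at (325,250), stand (122,195), scale (238,75) and charger (455,100). I'll measure from this closer view.

```bash
python3 - <<'E'
from h import *
f=np.load('w1.npz');p,d,W=f['p'],f['d'],f['W']
def rep(n,*a):
    m=seg(p,W,*a); q=W[m]; print(n,m.sum(),rect(q[:,:2]),'mean',q.mean(0).round(4))
    return q
rep('table',560,630,50,150,-.1,.1)
q=rep('tape',280,370,215,285,.140,.17,((20,120,120),(35,255,255)))
rep('case',280,370,180,300,.119,.135)
rep('bat',280,370,160,300,.087,.101)
rep('carton',280,370,160,300,.04,.06)
q=rep('stand',70,170,150,240,.007,.016); print(cv2.minEnclosingCircle((q[:,:2]*1000).astype(np.float32)))
rep('post',100,140,180,210,.025,.05)
rep('charger',390,520,20,180,.012,.026)
rep('scale',130,330,0,175,.026,.04)
E
```

```text
table 6968 (array([393.1, 482.4]), array([152.1, 100.4]), 24.2) mean [ 0.3918  0.4806 -0.0008]
tape 1130 (array([643.8, 148. ]), array([49. , 48.4]), 26.1) mean [0.6424 0.1476 0.1497]
case 1597 (array([646.1, 147. ]), array([83.6, 56.6]), 11.9) mean [0.6382 0.1444 0.1256]
bat 620 (array([615.8, 139.3]), array([62.2, 45.4]), -74.2) mean [0.6017 0.1348 0.0935]
carton 1147 (array([581.2, 131.5]), array([65.6, 32.6]), -75.9) mean [0.5801 0.1313 0.0497]
stand 3462 (array([ 671.5, -153.9]), array([99.3, 98.3]), -80.0) mean [ 0.6701 -0.1527  0.0118]
((671.8615112304688, -153.80738830566406), 50.80991744995117)
post 88 (array([ 671.3, -153.3]), array([13.5, 12.5]), 47.4) mean [ 0.6709 -0.1521  0.0306]
charger 9200 (array([444.2, 282. ]), array([164.7, 105.4]), 1.1) mean [0.4415 0.2799 0.0195]
scale 19528 (array([476.4,   0.5]), array([200. , 161.1]), 26.6) mean [ 4.768e-01 -3.000e-04  3.270e-02]
```

Converted, 100 mm is 0.1333, 80 mm is 0.1067.

Emit:
arm_command(plan=[[[-0.02,0,0.0267,0,0,0,-1],[-0.04,-0.0013,0.0533,0,0,0,-1],[-0.0573,-0.0013,0.08,0,0,0,-1],[-0.0573,-0.0013,0.1067,0,0,0,-1],[-0.0573,-0.0013,0.1333,0,0,0,-1],[-0.0573,-0.0013,0.1333,0,0,0,-1],[-0.0573,-0.0013,0.1333,0,0,0,-1],[-0.0573,-0.0013,0.1333,0,0,0,-1]]])

```text
time_s: 2.15
ee_pos: [0.6424, 0.1493, 0.202]
eef_rot: [-3.142, 0.002, -2.914]
force: [-0.4, 0.0, -0.4]
grip_width: 0.0939
grip_force: 0.0
```

```bash
python3 -c "
from h import *
go(.642,.1485,.131,12)
p,d,i=shot('wrist');W=world(d,i);cv2.imwrite('pics/w2.png',p)
m=seg(p,W,200,440,100,480,.140,.17,((20,120,120),(35,255,255)));q=W[m];print(m.sum(),rect(q[:,:2]),q.mean(0))"
```

```text
t 2.1 at [0.6424 0.1493 0.202 ] -167.0 w 0.0939 q [ 0.17  0.54  1.14  0.    1.46 -1.63]
shift [ 0.7 -0.7 71. ] turn [-0.0001  0.0021  0.0177]
2168 (array([643.7, 148. ]), array([48.8, 48.5]), 9.8) [0.64274442 0.14787799 0.14979287]
```

View pics/w2.png

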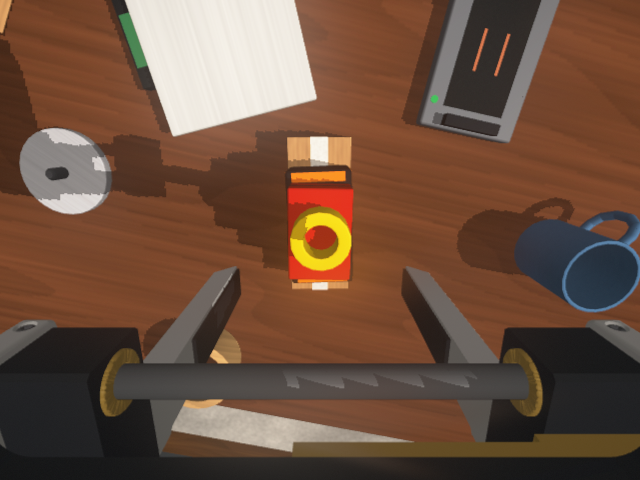

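The tape sits centred between the fingers at (321,239), so I'm descending.

Converted, 69 mm is 0.092, 65 mm is 0.0867.

Emit:
arm_command(plan=[[[0,0,0.0267,0,0,0,-1],[0,0,0.0533,0,0,0,-1],[0,0,0.0733,0,0,0,-1],[0,0,0.0867,0,0,0,-1],[0,0,0.092,0,0,0,-1],[0,0,0.092,0,0,0,-1],[0,0,0.092,0,0,0,-0.2],[0,0,0.092,0,0,0,0],[0,0,0.092,0,0,0,0.2],[0,0,0.092,0,0,0,0.4]]], squeeze=10)

```text
time_s: 3.2
ee_pos: [0.6423, 0.1488, 0.1317]
eef_rot: [-3.142, 0.0, -2.915]
force: [0.7, -0.1, 0.6]
grip_width: 0.0654
grip_force: 0.0
```

Emit:
arm_command(plan=[[[0,0,0,0,0,0,1],[0,0,0,0,0,0,1],[0,0,0,0,0,0,1],[0,0,0,0,0,0,1],[0,0,0,0,0,0,1]]])

```text
time_s: 3.7
ee_pos: [0.6422, 0.1488, 0.1314]
eef_rot: [3.142, 0.0, -2.915]
force: [-0.2, 0.2, 0.3]
grip_width: 0.0252
grip_force: 0.0
```

```bash
python3 -c "
from h import *
go(.642,.1485,.131,12);o=ctrl.get_obs();print(o['grip_force'],o['force'])"
```

```text
t 3.7 at [0.6422 0.1488 0.1314] -167.0 w 0.0252 q [ 0.17  0.58  1.23  0.    1.33 -1.63]
shift [ 0.3 -0.3  0.4] turn [0.     0.     0.0173]
0.0 [-0.22174158  0.23958278  0.33768219]
```

The fingers closed to 25 mm with no grip force, so something is off. I'll look.

```bash
python3 -c "
from h import *
p,d,i=shot('scene');cv2.imwrite('pics/s3.png',cv2.resize(p[200:400,200:440],None,fx=2,fy=2));p2,d,i=shot('wrist');cv2.imwrite('pics/w3.png',p2)
a=cv2.resize(p[230:380,220:380],(480,450),interpolation=2);b=p2[100:400,180:460];b=cv2.resize(b,(320,343));c=np.zeros((450,800,3),np.uint8);c[:,:480]=a;c[:343,480:]=b;cv2.imwrite('pics/c3.png',c)"
```

```text
(no output)
```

View pics/c3.png

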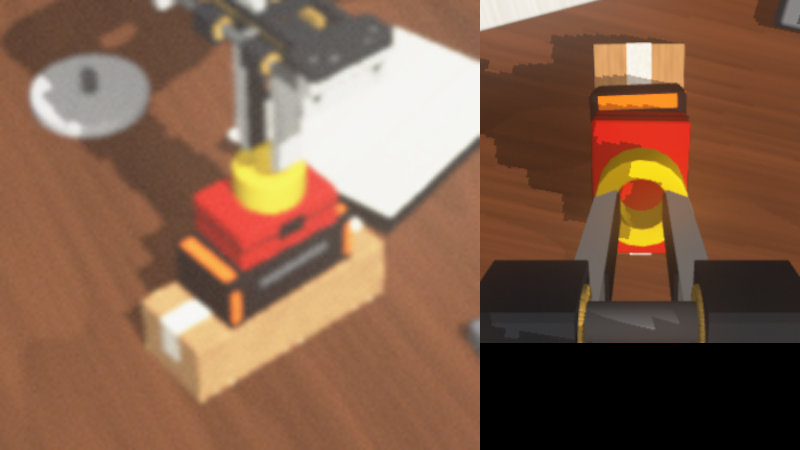

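```bash
python3 -c "
from h import *
o=ctrl.get_obs();print(o['grip_width'],o['grip_force'],o['ee_pos'])
for n in('wrist','top','scene'):
    p,d,i=shot(n);W=world(d,i)
    u=i['world_to_cam']@np.r_[o['ee_pos'],1];print(n,'tcp px',u[0]/u[2]*i['fx']+i['cx'],u[1]/u[2]*i['fy']+i['cy'])
    H=cv2.inRange(cv2.cvtColor(p,cv2.COLOR_BGR2HSV),(20,120,120),(35,255,255))>0
    m=H&(abs(W[...,0]-.64)<.08)&(abs(W[...,1]-.15)<.08)&(W[...,2]>.11);q=W[m];print(m.sum(),rect(q[:,:2]),q.min(0),q.max(0))
    print('above',[ (W[...,2][(abs(W[...,0]-.64)<.05)&(abs(W[...,1]-.15)<.05)&(W[...,2]>.1)]).max()])
    if n=='wrist': cv2.imwrite('pics/w4.png',p[120:420,170:470])
"
```

```text
0.01732864615607783 0.0 [0.64219022 0.14882745 0.13133064]
wrist tcp px 322.26720396398855 263.8852381187081
3050 (array([617.2, 149.9]), array([102.6,  47.6]), -4.3) [0.56419602 0.1238249  0.12816742] [0.66835447 0.17209035 0.33539391]
above [np.float64(0.29266440527691406)]
top tcp px 261.9775687104025 209.2623366316036
7 (array([635.9, 206.2]), array([26.8,  0.7]), 7.6) [0.6226708  0.20406632 0.45739013] [0.64917316 0.20778701 0.4616417 ]
above [np.float64(0.4801426409026084)]
scene tcp px 309.6105423572888 290.4444340776326
393 (array([647.7, 153.5]), array([51.2, 49.8]), -75.9) [0.62037639 0.12928811 0.12485125] [0.67396624 0.18331365 0.28613804]
above [np.float64(0.4798019350787562)]
```

View pics/w4.png

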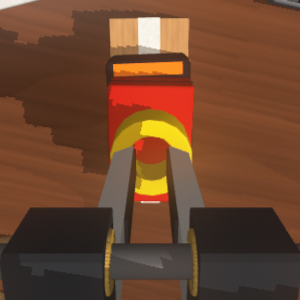

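```bash
python3 -c "
from h import *
o=ctrl.get_obs();print(o['grip_width'],o['grip_force'],o['force'],o['time_s'])
p,d,i=shot('wrist');W=world(d,i)
for v in (255,262,268,275,285,300,320):
  print(v,[(u,)+tuple((W[v,u]*1000).astype(int)) for u in (285,295,302,322,342,350)])
p,d,i=shot('scene');W=world(d,i)
H=cv2.cvtColor(p,cv2.COLOR_BGR2HSV)
for v in range(265,305,4):
  print(v,[(u,)+tuple((W[v,u]*1000).astype(int))+(p[v,u].tolist(),) for u in (302,310,316)])
"
```

```text
0.005198977948793668 0.0 [-0.97355267  0.05852266 -0.00111521] 3.95
255 [(285, np.int64(637), np.int64(124), np.int64(142)), (295, np.int64(633), np.int64(130), np.int64(150)), (302, np.int64(632), np.int64(134), np.int64(149)), (322, np.int64(629), np.int64(145), np.int64(151)), (342, np.int64(626), np.int64(156), np.int64(151)), (350, np.int64(625), np.int64(161), np.int64(150))]
262 [(285, np.int64(639), np.int64(125), np.int64(148)), (295, np.int64(637), np.int64(131), np.int64(150)), (302, np.int64(636), np.int64(135), np.int64(150)), (322, np.int64(643), np.int64(148), np.int64(125)), (342, np.int64(631), np.int64(158), np.int64(150)), (350, np.int64(630), np.int64(162), np.int64(150))]
268 [(285, np.int64(642), np.int64(126), np.int64(151)), (295, np.int64(641), np.int64(131), np.int64(150)), (302, np.int64(650), np.int64(136), np.int64(125)), (322, np.int64(647), np.int64(149), np.int64(125)), (342, np.int64(635), np.int64(159), np.int64(149)), (350, np.int64(633), np.int64(163), np.int64(150))]
275 [(285, np.int64(646), np.int64(127), np.int64(150)), (295, np.int64(636), np.
[... 2586 characters left out ...]
246]), (316, np.int64(637), np.int64(169), np.int64(149), [101, 244, 247])]
293 [(302, np.int64(663), np.int64(157), np.int64(139), [80, 209, 232]), (310, np.int64(652), np.int64(172), np.int64(146), [96, 241, 247]), (316, np.int64(638), np.int64(171), np.int64(141), [94, 238, 246])]
297 [(302, np.int64(665), np.int64(161), np.int64(132), [77, 202, 232]), (310, np.int64(652), np.int64(171), np.int64(135), [92, 238, 246]), (316, np.int64(639), np.int64(173), np.int64(131), [93, 235, 246])]
301 [(302, np.int64(666), np.int64(163), np.int64(124), [70, 85, 240]), (310, np.int64(652), np.int64(171), np.int64(124), [78, 159, 244]), (316, np.int64(641), np.int64(177), np.int64(125), [74, 90, 239])]
```

The depth shows the real fingertips at about z=0.167 while the reported TCP is 0.131. The reported TCP therefore lies about 35 mm beyond the true finger ends. The fingers closed in free air above the tape and nothing moved. I'll reopen and measure this offset accurately.

Emit:
arm_command(plan=[[[0,0,0,0,0,0,-1],[0,0,0,0,0,0,-1],[0,0,0,0,0,0,-1],[0,0,0,0,0,0,-1],[0,0,0,0,0,0,-1],[0,0,0,0,0,0,-1],[0,0,0,0,0,0,-1],[0,0,0,0,0,0,-1],[0,0,0,0,0,0,-1],[0,0,0,0,0,0,-1],[0,0,0,0,0,0,-1],[0,0,0,0,0,0,-1]]])

```text
time_s: 5.25
ee_pos: [0.6422, 0.1488, 0.1313]
eef_rot: [3.142, -0.0, -2.915]
force: [-0.0, 0.1, 0.4]
grip_width: 0.0918
grip_force: 0.0
```

```bash
python3 -c "
from h import *
o=ctrl.get_obs();print(o['grip_width'],o['ee_pos'],o['time_s'])
R0=R.from_euler('xyz',o['eef_rot'])
for n in('wrist','scene'):
    p,d,i=shot(n);W=world(d,i)
    L=R0.inv().apply((W-o['ee_pos']).reshape(-1,3)).reshape(W.shape)*1000
    for s in(-1,1):
        m=(abs(L[...,0])<15)&(s*L[...,1]>40)&(s*L[...,1]<68)&(L[...,2]<-15)&(L[...,2]>-60)&(d>0)
        q=L[m];
        if len(q): print(n,s,len(q),'z max pcts',np.percentile(q[:,2],[90,95,98,99,100]).round(1),'x',np.percentile(q[:,0],[2,98]).round(1),'y',np.percentile(q[:,1],[2,98]).round(1))
"
```

```text
0.09183178104431236 [0.6422151  0.14880949 0.13134434] 5.25
wrist -1 1159 z max pcts [-30.6 -28.1 -26.3 -25.9 -24.3] x [-8.1  9.1] y [-58.4 -46.9]
wrist 1 1166 z max pcts [-30.7 -28.  -25.9 -25.5 -23.3] x [-8.1  9.1] y [44.8 56.4]
scene -1 132 z max pcts [-28.9 -26.5 -24.6 -23.7 -22.6] x [-10.8   8.9] y [-56.9 -43.5]
scene 1 112 z max pcts [-35.2 -33.7 -33.2 -29.  -26.6] x [-10.5   8.8] y [48.1 61.6]
```

Emit:
arm_command(plan=[[[0,0,0,0,0,0,-0.3],[0,0,0,0,0,0,-0.3],[0,0,0,0,0,0,-0.3],[0,0,0,0,0,0,-0.3],[0,0,0,0,0,0,-0.3],[0,0,0,0,0,0,-0.3]]])

```text
time_s: 5.95
ee_pos: [0.6422, 0.1488, 0.1313]
eef_rot: [3.142, -0.0, -2.915]
force: [0.9, -0.2, 0.0]
grip_width: 0.0613
grip_force: 0.0
```

```bash
cat >> h.py <<'E'
def tips(n='wrist'):
    o=ctrl.get_obs();R0=R.from_euler('xyz',o['eef_rot']);print(o['grip_width'],o['ee_pos'],o['time_s'])
    p,d,i=shot(n);W=world(d,i);h=o['grip_width']*500
    L=R0.inv().apply((W-o['ee_pos']).reshape(-1,3)).reshape(W.shape)*1000
    for s in(-1,1):
        m=(abs(L[...,0])<15)&(s*L[...,1]>h-3)&(s*L[...,1]<h+18)&(L[...,2]<-15)&(L[...,2]>-90)&(d>0)
        q=L[m];print(n,s,len(q),'tip z',np.percentile(q[:,2],[90,95,98,99,100]).round(1),'x',np.percentile(q[:,0],[2,98]).round(1),'y',np.percentile(q[:,1],[2,98]).round(1))
    return p,d,W
E
python3 -c "
from h import *
tips();tips('scene')"
```

```text
0.06129109848843379 [0.64221248 0.14880552 0.13134243] 5.95
wrist -1 2555 tip z [-37.3 -32.8 -28.6 -26.7 -23.7] x [-7.9  9.2] y [-43.1 -31.4]
wrist 1 2543 tip z [-37.4 -32.5 -28.6 -26.5 -24.1] x [-7.9  9.2] y [29.4 41.2]
0.06127406491122838 [0.6422049  0.14881614 0.1313485 ] 6.0
scene -1 244 tip z [-33.6 -29.8 -27.2 -26.5 -25.5] x [-10.6   8.3] y [-40.6 -28.1]
scene 1 232 tip z [-36.9 -33.9 -30.4 -26.8 -24.6] x [-10.5   9.3] y [32.3 45.4]
```

The fingertips are consistently 25 mm above the reported TCP, so I'll apply that offset from here on.

Converted, 24 mm is 0.032, 21 mm is 0.028.

Emit:
arm_command(plan=[[[0,0,0.0107,0,0,0,-0.3],[0,0,0.0213,0,0,0,-0.3],[0,0,0.028,0,0,0,-0.3],[0,0,0.032,0,0,0,-0.3],[0,0,0.032,0,0,0,-0.3],[0,0,0.032,0,0,0,-0.1],[0,0,0.032,0,0,0,0.05],[0,0,0.032,0,0,0,0.2],[0,0,0.032,0,0,0,0.4],[0,0,0.032,0,0,0,1],[0,0,0.032,0,0,0,1]]], squeeze=10)

```text
time_s: 7.15
ee_pos: [0.6424, 0.1489, 0.1076]
eef_rot: [-3.142, 0.001, -2.915]
force: [0.7, -1.0, 2.1]
grip_width: 0.0505
grip_force: 10.0
```

```bash
python3 -c "
from h import *
go(.642,.1485,.131,12);o=ctrl.get_obs();print(o['grip_force'],o['force'])"
```

```text
t 7.2 at [0.6424 0.1489 0.1076] -167.0 w 0.0505 q [ 0.17  0.6   1.26 -0.    1.28 -1.63]
shift [  0.4  -0.3 -23.4] turn [-0.0001  0.0006  0.0174]
10.000178731279448 [ 0.73076926 -0.96855638  2.13936139]
```

Emit:
arm_command(plan=[[[0,0,-0.004,0,0,0,1],[0,0,-0.0107,0,0,0,1],[0,0,-0.02,0,0,0,1],[0,0,-0.0333,0,0,0,1],[0,0,-0.0467,0,0,0,1],[0,0,-0.06,0,0,0,1],[0,0,-0.0733,0,0,0,1],[0,0,-0.08,0,0,0,1],[0,0,-0.08,0,0,0,1],[0,0,-0.08,0,0,0,1]]])

```text
time_s: 8.15
ee_pos: [0.6421, 0.1488, 0.167]
eef_rot: [3.142, -0.0, -2.915]
force: [-0.6, -0.3, -1.9]
grip_width: 0.051
grip_force: 10.0
```

```bash
python3 -c "
from h import *
go(.670,-.1525,.09,13)
p,d,i=shot('wrist');W=world(d,i);np.savez('w5.npz',p=p,d=d,W=W);cv2.imwrite('pics/w5.png',p)
for a in [('case',230,410,120,300,.119,.135),('bat',230,410,100,300,.087,.101),('carton',230,410,100,300,.04,.06)]:
    m=seg(p,W,*a[1:]);q=W[m];print(a[0],m.sum(),rect(q[:,:2]))"
```

```text
t 8.2 at [0.6421 0.1488 0.167 ] -167.0 w 0.051 q [ 0.17  0.56  1.19 -0.    1.4  -1.63]
shift [  40.5 -299.8   77. ] turn [ 0.     -0.0005 -0.0001]
case 3736 (array([630.4, 143.9]), array([57.6, 51.3]), -77.7)
bat 1276 (array([604.5, 136.2]), array([62. , 22.7]), -73.3)
carton 2292 (array([580.9, 131.6]), array([66.1, 31.6]), -76.3)
```

View pics/w5.png

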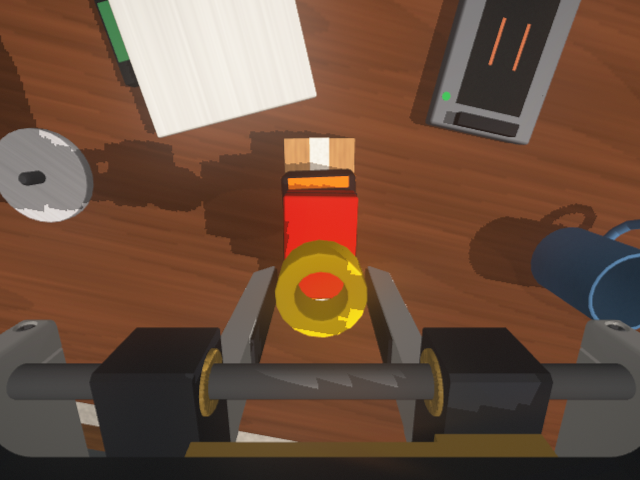

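The tape at (320,290) is held level and the pile is unmoved. Next I'll carry it to the stand.

Converted, -300 mm is -0.4, 40.5 mm is 0.054.

Emit:
arm_command(plan=[[[0.004,-0.0267,0,0,0,0,1],[0.0107,-0.0733,0,0,0,0,1],[0.0173,-0.1267,0,0,0,0,1],[0.0253,-0.1867,0,0,0,0,1],[0.0333,-0.2467,0,0,0,0,1],[0.0413,-0.3067,0,0,0,0,1],[0.048,-0.3533,0,0,0,0,1],[0.052,-0.384,0.0267,0,0,0,1],[0.0533,-0.3973,0.0667,0,0,0,1],[0.054,-0.4,0.1067,0,0,0,1],[0.054,-0.4,0.12,0,0,0,1],[0.054,-0.4,0.12,0,0,0,1]]])

```text
time_s: 9.4
ee_pos: [0.6695, -0.1522, 0.0758]
eef_rot: [3.14, -0.003, -2.915]
force: [0.6, 0.2, -0.9]
grip_width: 0.0505
grip_force: 10.0
```

```bash
python3 -c "
from h import *
go(.670,-.1525,-.004,13)
p,d,i=shot('wrist');W=world(d,i);cv2.imwrite('pics/w6.png',p)
q=W[seg(p,W,150,500,150,400,.007,.016)];print(rect(q[:,:2]),cv2.minEnclosingCircle((q[:,:2]*1000).astype(np.float32)))
m=seg(p,W,150,500,150,400,.025,.04);q=W[m];print('post',m.sum(),rect(q[:,:2]),q.mean(0))
m=seg(p,W,200,440,180,400,.085,.16,((15,100,80),(35,255,255)));q=W[m];q=q[q[:,2]>q[:,2].max()-.006];print('tape top',rect(q[:,:2]),q.mean(0))"
```

```text
t 9.4 at [ 0.6695 -0.1522  0.0758] -167.0 w 0.0505 q [-0.28  0.7   1.18  0.    1.27 -2.07]
shift [-0.6 -0.5 79.8] turn [ 0.0014 -0.0026  0.0001]
(array([ 663.5, -156. ]), array([98.8, 82.1]), -75.6) ((671.7425537109375, -153.83509826660156), 49.794776916503906)
post 47 (array([ 666.9, -155.4]), array([11.2,  3.6]), -70.9) [ 0.6666623  -0.15513199  0.02846229]
tape top (array([ 671.1, -152.9]), array([49.6, 48.8]), 35.3) [ 0.6698643  -0.15318387  0.11859059]
```

View pics/w6.png

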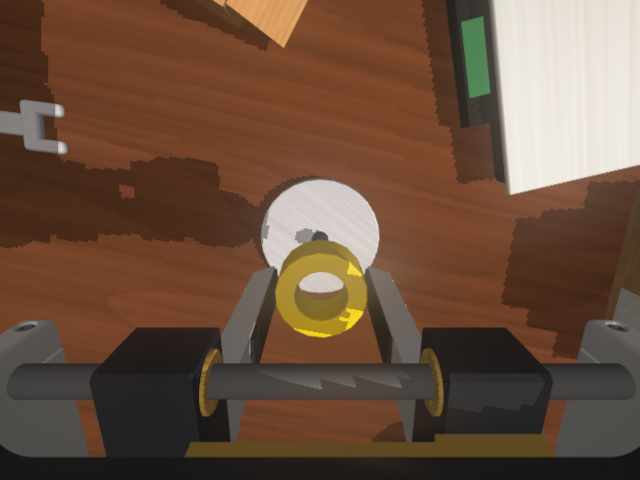

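The tape is aligned over the post within 1 mm, so I'll lower it.

Converted, 81 mm is 0.108, 80 mm is 0.1067.

Emit:
arm_command(plan=[[[0.0007,-0.0007,0.02,0,0,0,1],[0.0007,-0.0007,0.04,0,0,0,1],[0.0007,-0.0007,0.056,0,0,0,1],[0.0007,-0.0007,0.0667,0,0,0,1],[0.0007,-0.0007,0.076,0,0,0,1],[0.0007,-0.0007,0.084,0,0,0,1],[0.0007,-0.0007,0.092,0,0,0,1],[0.0007,-0.0007,0.0987,0,0,0,1],[0.0007,-0.0007,0.104,0,0,0,1],[0.0007,-0.0007,0.1067,0,0,0,1],[0.0007,-0.0007,0.108,0,0,0,1],[0.0007,-0.0007,0.108,0,0,0,1]]])

```text
time_s: 10.65
ee_pos: [0.6699, -0.1532, -0.0036]
eef_rot: [-3.142, 0.0, -2.915]
force: [0.9, -0.2, -1.5]
grip_width: 0.0509
grip_force: 10.0
```

Converted, 2 mm is 0.0027, 1 mm is 0.0013.

Emit:
arm_command(plan=[[[0,0,0.0013,0,0,0,1],[0,0,0.0027,0,0,0,1],[0,0,0.0027,0,0,0,1]]])

```text
time_s: 10.95
ee_pos: [0.6698, -0.1532, -0.0058]
eef_rot: [3.142, -0.0, -2.915]
force: [-0.4, 0.6, -1.3]
grip_width: 0.0507
grip_force: 10.0
```

Converted, -190 mm is -0.2533, -145 mm is -0.1933.

Emit:
arm_command(plan=[[[0,0,0,0,0,0,-0.1],[0,0,0,0,0,0,-0.2],[0,0,0,0,0,0,-0.3],[0,0,0,0,0,0,-0.4],[0,0,0,0,0,0,-0.5],[0,0,0,0,0,0,-0.5],[0,0,-0.0133,0,0,0,-0.5],[0,0,-0.04,0,0,0,-0.7],[0,0,-0.08,0,0,0,-1],[0,0,-0.1333,0,0,0,-1],[0,0,-0.1933,0,0,0,-1],[0,0,-0.2533,0,0,0,-1]]])

```text
time_s: 12.15
ee_pos: [0.6695, -0.1531, 0.187]
eef_rot: [-3.141, 0.0, -2.915]
force: [1.1, 0.7, -0.5]
grip_width: 0.0941
grip_force: 0.0
```

```bash
python3 -c "
from h import *
p,d,i=shot('wrist');W=world(d,i)
q=W[seg(p,W,150,500,100,400,.007,.016)];print(rect(q[:,:2]))
m=seg(p,W,150,500,100,420,.03,.045,((15,100,80),(35,255,255)));q=W[m];print('tape top',m.sum(),rect(q[:,:2]),q.mean(0))
go(.646,.147,.20,12)"
```

```text
(array([ 671.9, -154.2]), array([98.8, 98.5]), -43.8)
tape top 1135 (array([ 671.2, -154.2]), array([49. , 48.4]), 22.3) [ 0.67061888 -0.15427897  0.03625025]
t 12.2 at [ 0.6717 -0.1537  0.1961] -167.0 w 0.0937 q [-0.28  0.61  1.05 -0.    1.48 -2.08]
shift [-42.6 298.8  -5.1] turn [-0.0055  0.0102  0.0174]
```

The tape is seated: its top is at z=0.036 and it is concentric with the stand. Next is the bit case.

Converted, 299 mm is 0.3987, 280 mm is 0.3733, 0.017 rad is 0.0043.

Emit:
arm_command(plan=[[[-0.0053,0.0333,0,0,0,0,-1],[-0.0133,0.0933,0,0,0,0.0013,-1],[-0.0227,0.1533,0,0,0,0.0025,-1],[-0.0307,0.2133,0,0,0,0.0043,-1],[-0.04,0.2733,0,0,0,0.0043,-1],[-0.048,0.3333,0,0,0,0.0043,-1],[-0.0533,0.3733,0.0067,0,0,0.0043,-1],[-0.0573,0.3987,0.0187,0,0,0.0043,-1],[-0.0573,0.3987,0.0187,0,0,0.0043,-1],[-0.0573,0.3987,0.0187,0,0,0.0043,-1],[-0.0573,0.3987,0.0187,0,0,0.0043,-1]]])

```text
time_s: 13.3
ee_pos: [0.6449, 0.1463, 0.1706]
eef_rot: [-3.141, 0.0, -2.933]
force: [0.3, -0.5, -0.1]
grip_width: 0.094
grip_force: 0.0
```

```bash
python3 -c "
from h import *
go(.6445,.148,.075,12)
p,d,i=shot('wrist');W=world(d,i)
for a in [('case',230,410,120,350,.119,.135),('bat',230,410,100,300,.087,.101),('carton',230,410,100,300,.04,.06)]:
    m=seg(p,W,*a[1:]);q=W[m];print(a[0],m.sum(),rect(q[:,:2]))"
```

```text
t 13.3 at [0.6449 0.1463 0.1706] -168.1 w 0.094 q [ 0.17  0.56  1.18 -0.    1.4  -1.61]
shift [ 0.1  1.7 95.6] turn [-0.0002  0.0003 -0.0011]
case 7252 (array([646. , 147.4]), array([83.8, 57.7]), 12.8)
bat 1247 (array([607.7, 137.5]), array([62. , 28.4]), -74.8)
carton 2246 (array([581.3, 131.4]), array([65.6, 31.5]), -76.4)
```

Converted, 95 mm is 0.1267, 92 mm is 0.1227.

Emit:
arm_command(plan=[[[0,0.0013,0.0333,0,0,0,-0.6],[0,0.0013,0.0667,0,0,0,-0.6],[0,0.0013,0.0933,0,0,0,-0.6],[0,0.0013,0.112,0,0,0,-0.6],[0,0.0013,0.1227,0,0,0,-0.6],[0,0.0013,0.1267,0,0,0,-0.6],[0,0.0013,0.1267,0,0,0,-0.5],[0,0.0013,0.1267,0,0,0,-0.3],[0,0.0013,0.1267,0,0,0,-0.15],[0,0.0013,0.1267,0,0,0,0],[0,0.0013,0.1267,0,0,0,0.5],[0,0.0013,0.1267,0,0,0,1]]], squeeze=20)

```text
time_s: 14.55
ee_pos: [0.6446, 0.1488, 0.0761]
eef_rot: [-3.142, 0.001, -2.932]
force: [-0.8, -0.6, 5.9]
grip_width: 0.0558
grip_force: 20.0
```

Converted, -20 mm is -0.0267, -14 mm is -0.0187.

Emit:
arm_command(plan=[[[0,0,0,0,0,0,1],[0,0,0,0,0,0,1],[0,0,-0.004,0,0,0,1],[0,0,-0.0107,0,0,0,1],[0,0,-0.0187,0,0,0,1],[0,0,-0.0267,0,0,0,1],[0,0,-0.0267,0,0,0,1]]])

```text
time_s: 15.25
ee_pos: [0.6448, 0.1489, 0.0966]
eef_rot: [-3.142, 0.002, -2.932]
force: [-0.4, -0.4, -2.2]
grip_width: 0.056
grip_force: 20.0
```

```bash
python3 -c "
from h import *
go(.6445,.148,.075,12);p,d,W=tips()
cv2.imwrite('pics/w7.png',p)
m=seg(p,W,230,410,120,400,.13,.16,((0,120,80),(8,255,255)));q=W[m];print('case',m.sum(),rect(q[:,:2]),q.mean(0));n=np.c_[q[:,:2],np.ones(len(q))];print(np.linalg.lstsq(n,q[:,2],rcond=None)[0])
p,d,i=shot('scene');cv2.imwrite('pics/s7.png',cv2.resize(p[230:370,220:380],(640,560)))"
```

```text
t 15.2 at [0.6448 0.1489 0.0966] -168.0 w 0.056 q [ 0.17  0.62  1.26 -0.    1.26 -1.61]
shift [ 0.5 -0.8 21.6] turn [-0.0001  0.0017  0.0004]
0.05599021896087224 [0.64476707 0.14887285 0.09658038] 15.25
wrist -1 2587 tip z [-47.4 -39.9 -34.6 -31.9 -27. ] x [-10.2  11.3] y [-40.5 -25.5]
wrist 1 2359 tip z [-46.4 -39.3 -33.8 -31.5 -26.2] x [-8.5  9.4] y [25.5 38.5]
case 15911 (array([643.8, 148.5]), array([79.8, 58. ]), 12.0) [0.639555   0.14690832 0.14576349]
[0.02135976 0.00034767 0.13205167]
```

View pics/s7.png

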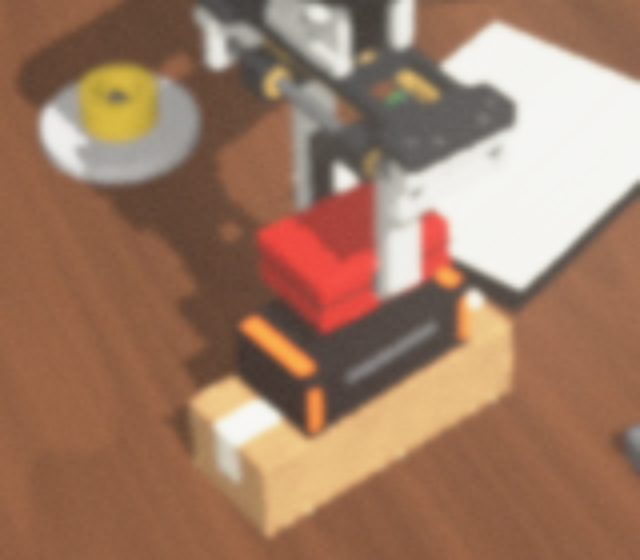

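The case is held level. Next I'll lift it and carry it to the box.

```bash
python3 -c "
from h import *
go(.426,-.295,.14,-17.5)"
```

```text
t 15.3 at [0.6443 0.1488 0.0954] -168.0 w 0.056 q [ 0.17  0.62  1.26  0.    1.26 -1.61]
shift [ 305.9 -388.6  -44.6] turn [1.000e-04 1.000e-04 5.152e-01]
```

Converted, -368 mm is -0.4907, -343 mm is -0.4573, 0.49 rad is 0.1225.

Emit:
arm_command(plan=[[[0,0,-0.02,0,0,0,1],[0.0133,-0.0173,-0.0467,0,0,0.005,1],[0.0467,-0.0587,-0.06,0,0,0.015,1],[0.084,-0.1067,-0.06,0,0,0.0275,1],[0.124,-0.1573,-0.06,0,0,0.04,1],[0.164,-0.208,-0.06,0,0,0.0525,1],[0.204,-0.2587,-0.06,0,0,0.065,1],[0.244,-0.3093,-0.06,0,0,0.0775,1],[0.284,-0.36,-0.06,0,0,0.09,1],[0.324,-0.4107,-0.06,0,0,0.1025,1],[0.36,-0.4573,-0.06,0,0,0.115,1],[0.3867,-0.4907,-0.06,0,0,0.1225,1]]])

```text
time_s: 16.55
ee_pos: [0.4361, -0.2739, 0.1415]
eef_rot: [-3.141, 0.001, 2.858]
force: [-0.2, 0.3, -2.5]
grip_width: 0.0559
grip_force: 20.0
```

```bash
python3 -c "
from h import *
go(.426,-.295,.06,-17.5)"
```

```text
t 16.6 at [ 0.4361 -0.2739  0.1415] 163.8 w 0.0559 q [-0.63  0.26  1.67 -0.    1.21 -1.92]
shift [  3.9 -23.1  81.5] turn [-0.0006  0.0011  0.0219]
```

Converted, 65 mm is 0.0867, 60 mm is 0.08, 0.025 rad is 0.0063.

Emit:
arm_command(plan=[[[0.0027,-0.0173,0.0267,0,0,0.0038,1],[0.0053,-0.0333,0.06,0,0,0.0063,1],[0.0053,-0.0333,0.08,0,0,0.0063,1],[0.0053,-0.0333,0.0867,0,0,0.0063,1],[0.0053,-0.0333,0.0867,0,0,0.0063,1],[0.0053,-0.0333,0.0867,0,0,0.0063,1]]])

```text
time_s: 17.15
ee_pos: [0.4271, -0.2946, 0.0765]
eef_rot: [-3.141, 0.001, 2.837]
force: [0.9, 1.1, -1.4]
grip_width: 0.0558
grip_force: 20.0
```

```bash
python3 -c "
from h import *
go(.426,-.295,-.012,-17.5)
p,d,i=shot('wrist');W=world(d,i);cv2.imwrite('pics/w8.png',p)
m=seg(p,W,100,540,50,400,.038,.055);q=W[m];print(m.sum(),rect(q[:,:2]))
m=seg(p,W,230,410,120,450,.09,.16,((0,120,80),(8,255,255)));q=W[m];q=q[q[:,2]>q[:,2].max()-.006];print('case',m.sum(),rect(q[:,:2]),q.mean(0))"
```

```text
t 17.1 at [ 0.4271 -0.2946  0.0765] 162.5 w 0.0558 q [-0.67  0.34  1.72  0.    1.07 -1.94]
shift [ 1.1 -0.7 88.5] turn [-0.0005  0.0014  0.0006]
9697 (array([ 421.9, -292.2]), array([176., 160.]), 72.4)
case 16551 (array([ 429.5, -266.2]), array([2.5, 1.5]), -54.4) [ 0.4291267  -0.26577242  0.13688146]
```

View pics/w8.png

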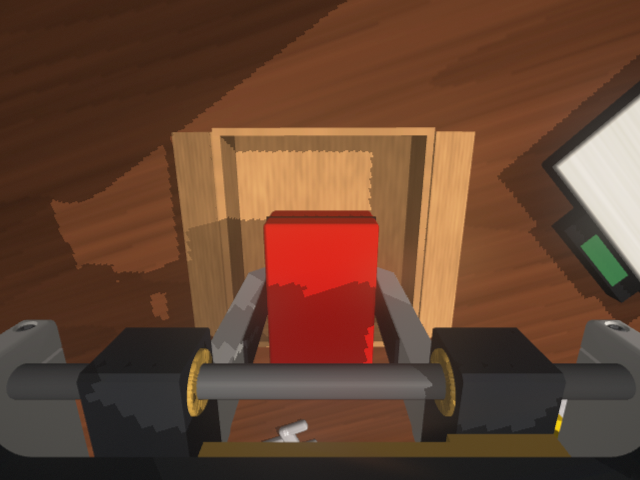

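The case is centred over the box interior and aligned with it, so I'm lowering it.

Emit:
arm_command(plan=[[[0,0,0.02,0,0,0,1],[0,0,0.0427,0,0,0,1],[0,0,0.0653,0,0,0,1],[0,0,0.0827,0,0,0,1],[0,0,0.096,0,0,0,1],[0,0,0.1053,0,0,0,1],[0,0,0.112,0,0,0,1],[0,0,0.116,0,0,0,1],[0,0,0.1173,0,0,0,1],[0,0,0.1173,0,0,0,1]]])

```text
time_s: 18.2
ee_pos: [0.4267, -0.2945, -0.0125]
eef_rot: [-3.141, 0.0, 2.836]
force: [0.1, 0.1, -1.2]
grip_width: 0.0555
grip_force: 20.0
```

Converted, 1.5 mm is 0.002, 1 mm is 0.0013.

Emit:
arm_command(plan=[[[0,0,0.0013,0,0,0,1],[0,0,0.002,0,0,0,1],[0,0,0.002,0,0,0,1]]])

```text
time_s: 18.5
ee_pos: [0.4268, -0.2947, -0.0129]
eef_rot: [-3.141, 0.001, 2.836]
force: [-4.6, 2.6, 13.1]
grip_width: 0.0556
grip_force: 20.0
```

Converted, -160 mm is -0.2133, -150 mm is -0.2.

Emit:
arm_command(plan=[[[0,0,-0.0013,0,0,0,0],[0,0,-0.0013,0,0,0,-0.3],[0,0,-0.0013,0,0,0,-0.5],[0,0,-0.0013,0,0,0,-0.5],[0,0,-0.0013,0,0,0,-0.5],[0,0,-0.0133,0,0,0,-0.5],[0,0,-0.0333,0,0,0,-0.5],[0,0,-0.0667,0,0,0,-0.5],[0,0,-0.1133,0,0,0,-0.7],[0,0,-0.1667,0,0,0,-1],[0,0,-0.2,0,0,0,-1],[0,0,-0.2133,0,0,0,-1]]])

```text
time_s: 19.7
ee_pos: [0.4273, -0.295, 0.149]
eef_rot: [-3.14, 0.004, 2.836]
force: [0.5, 0.1, -0.6]
grip_width: 0.0937
grip_force: 0.0
```

```bash
python3 -c "
from h import *
p,d,i=shot('wrist');W=world(d,i)
m=seg(p,W,200,440,100,450,.025,.05,((0,120,60),(8,255,255)));q=W[m];print('case',m.sum(),rect(q[:,:2]),q.mean(0))
p,d,i=shot('top');W=world(d,i)
for a in [('bat',230,310,170,260,.087,.101),('carton',230,310,170,260,.04,.06)]:
    m=seg(p,W,*a[1:]);q=W[m];print(a[0],m.sum(),rect(q[:,:2]))
go(.64,.147,.15,14.5)"
```

```text
case 4777 (array([ 428.1, -295.1]), array([83.6, 56.8]), -17.8) [ 0.42601033 -0.29483686  0.03653838]
bat 1046 (array([646.1, 149.9]), array([115.1,  62.7]), 15.2)
carton 310 (array([580.1, 133.1]), array([67.1, 36.7]), -74.0)
t 19.8 at [ 0.4268 -0.2947  0.1468] 162.5 w 0.094 q [-0.67  0.26  1.65 -0.    1.23 -1.94]
shift [-70.6 485.3  -3.4] turn [-0.0012  0.0016 -0.5583]
```

Converted, 490 mm is 0.6533, 476 mm is 0.6347, -0.567 rad is -0.1418.

Emit:
arm_command(plan=[[[-0.0053,0.0333,0,0,0,-0.0075,-1],[-0.0147,0.0933,0,0,0,-0.02,-1],[-0.024,0.156,0,0,0,-0.035,-1],[-0.0333,0.2187,0,0,0,-0.0475,-1],[-0.0427,0.2813,0,0,0,-0.06,-1],[-0.0533,0.344,0,0,0,-0.075,-1],[-0.0627,0.4067,0,0,0,-0.0875,-1],[-0.072,0.4693,0,0,0,-0.1025,-1],[-0.0813,0.532,0,0,0,-0.115,-1],[-0.092,0.5947,0,0,0,-0.13,-1],[-0.0987,0.6347,0,0,0,-0.1375,-1],[-0.1013,0.6533,0,0,0,-0.1418,-1]]])

```text
time_s: 21.0
ee_pos: [0.646, 0.1526, 0.1429]
eef_rot: [3.141, -0.003, -2.876]
force: [-0.1, -0.6, 0.1]
grip_width: 0.0938
grip_force: 0.0
```

Emit:
arm_command(plan=[[[0,0,0,0,0,0,-1],[0,0,0,0,0,0,-1],[0,0,0,0,0,0,-1]]])

```text
time_s: 21.3
ee_pos: [0.6459, 0.149, 0.1453]
eef_rot: [-3.142, -0.001, -2.881]
force: [0.0, -0.6, -0.4]
grip_width: 0.0938
grip_force: 0.0
```

```bash
python3 -c "
from h import *
p,d,i=shot('wrist');W=world(d,i)
for a in [('bat',200,440,100,400,.087,.101),('carton',230,410,100,400,.04,.06),('charger',390,640,0,180,.012,.026)]:
    m=seg(p,W,*a[1:]);q=W[m];print(a[0],m.sum(),rect(q[:,:2]),q.mean(0))
go(.6475,.149,.032,15)"
```

```text
bat 10305 (array([648.9, 148.7]), array([113.7,  62.1]), 15.3) [0.6451003  0.14764715 0.09360606]
carton 2647 (array([580.8, 131.9]), array([65.5, 30.9]), -75.9) [0.58031775 0.13121339 0.04992377]
charger 15517 (array([463.2, 282.7]), array([127.5, 105.9]), 1.3) [0.46353552 0.28254713 0.01953709]
t 21.4 at [0.646  0.149  0.1456] -165.1 w 0.0937 q [ 0.17  0.58  1.2  -0.    1.36 -1.66]
shift [ -1.5  -0.4 113.6] turn [-0.     -0.0005 -0.0015]
```

Converted, 112 mm is 0.1493, -1.5 mm is -0.002.

Emit:
arm_command(plan=[[[-0.0013,0,0.0333,0,0,0,-0.8],[-0.002,0,0.0733,0,0,0,-0.8],[-0.002,0,0.1067,0,0,0,-0.8],[-0.002,0,0.1307,0,0,0,-0.8],[-0.002,0,0.1453,0,0,0,-0.8],[-0.002,0,0.1493,0,0,0,-0.7],[-0.002,0,0.1493,0,0,0,-0.6],[-0.002,0,0.1493,0,0,0,-0.5],[-0.002,0,0.1493,0,0,0,-0.3],[-0.002,0,0.1493,0,0,0,-0.1],[-0.002,0,0.1493,0,0,0,0.5],[-0.002,0,0.1493,0,0,0,1]]], squeeze=35)

```text
time_s: 22.55
ee_pos: [0.6481, 0.1504, 0.0347]
eef_rot: [-3.141, 0.001, -2.88]
force: [-1.6, -0.6, 6.0]
grip_width: 0.0619
grip_force: 35.0
```

Converted, -30 mm is -0.04, -22 mm is -0.0293.

Emit:
arm_command(plan=[[[0,0,0,0,0,0,1],[0,0,0,0,0,0,1],[0,0,-0.004,0,0,0,1],[0,0,-0.0107,0,0,0,1],[0,0,-0.0187,0,0,0,1],[0,0,-0.0293,0,0,0,1],[0,0,-0.04,0,0,0,1],[0,0,-0.04,0,0,0,1],[0,0,-0.04,0,0,0,1]]])

```text
time_s: 23.45
ee_pos: [0.6477, 0.1505, 0.0641]
eef_rot: [-3.142, 0.0, -2.88]
force: [0.2, 0.3, -5.4]
grip_width: 0.0619
grip_force: 35.0
```

```bash
python3 -c "
from h import *
p,d,i=shot('wrist');W=world(d,i);cv2.imwrite('pics/w9.png',p)
m=seg(p,W,250,390,80,480,.112,.135);q=W[m];print(m.sum(),rect(q[:,:2]),q.mean(0),np.linalg.lstsq(np.c_[q[:,:2],np.ones(len(q))],q[:,2],rcond=None)[0])
go(.4435,.2828,.11,1.3)"
```

```text
22968 (array([636.3, 145.6]), array([88.5, 70. ]), 15.2) [0.63191293 0.14501547 0.12287955] [0.00790656 0.00084065 0.11776139]
t 23.5 at [0.6476 0.1504 0.0636] -165.0 w 0.0616 q [ 0.17  0.66  1.27 -0.    1.21 -1.66]
shift [162.9 180.7 -46.3] turn [-0.     -0.0003  0.2391]
```

View pics/w9.png

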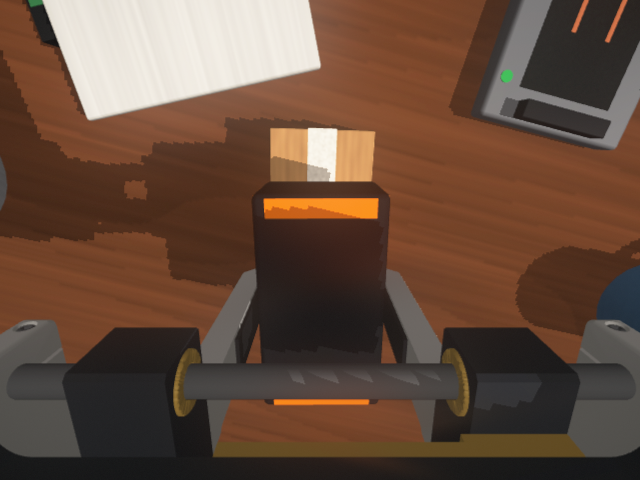

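The battery is held level. Next I'll carry it to the charger.

Converted, 181 mm is 0.2413, 180 mm is 0.24, 0.239 rad is 0.0598.

Emit:
arm_command(plan=[[[0,0,-0.02,0,0,0,1],[0.0107,0.012,-0.0427,0,0,0.0025,1],[0.0347,0.0387,-0.0587,0,0,0.01,1],[0.0667,0.0733,-0.0613,0,0,0.0175,1],[0.1,0.1107,-0.0613,0,0,0.0275,1],[0.1333,0.148,-0.0613,0,0,0.0375,1],[0.1627,0.18,-0.0613,0,0,0.045,1],[0.1893,0.2093,-0.0613,0,0,0.0525,1],[0.2067,0.2293,-0.0613,0,0,0.0575,1],[0.216,0.24,-0.0613,0,0,0.0598,1],[0.2173,0.2413,-0.0613,0,0,0.0598,1],[0.2173,0.2413,-0.0613,0,0,0.0598,1]]])

```text
time_s: 24.7
ee_pos: [0.444, 0.2829, 0.1102]
eef_rot: [3.141, 0.001, -3.118]
force: [0.1, 0.7, -3.3]
grip_width: 0.062
grip_force: 35.0
```

Converted, 50 mm is 0.0667, 40 mm is 0.0533.

Emit:
arm_command(plan=[[[0,0,0.0133,0,0,0,1],[0,0,0.0333,0,0,0,1],[0,0,0.0533,0,0,0,1],[0,0,0.0667,0,0,0,1],[0,0,0.0667,0,0,0,1],[0,0,0.0667,0,0,0,1]]])

```text
time_s: 25.3
ee_pos: [0.4437, 0.283, 0.0599]
eef_rot: [-3.142, -0.0, -3.119]
force: [0.2, -0.5, -4.5]
grip_width: 0.0619
grip_force: 35.0
```

```bash
python3 -c "
from h import *
p,d,i=shot('wrist');W=world(d,i);cv2.imwrite('pics/w10.png',p)
go(.4435,.2833,.0055,1.3)
m=(abs(W[...,2]-.02)<.004)&(abs(W[...,0]-.44)<.12)&(abs(W[...,1]-.283)<.075);q=W[m];print(rect(q[:,:2]))"
```

```text
t 25.4 at [0.4439 0.2831 0.0603] -178.7 w 0.0621 q [ 0.5   0.38  1.71 -0.    1.05 -1.1 ]
shift [ 0.4  0.2 54.8] turn [ 0.0003  0.0006 -0.0001]
(array([442.9, 282.8]), array([162.2, 104.9]), 1.2)
```

View pics/w10.png

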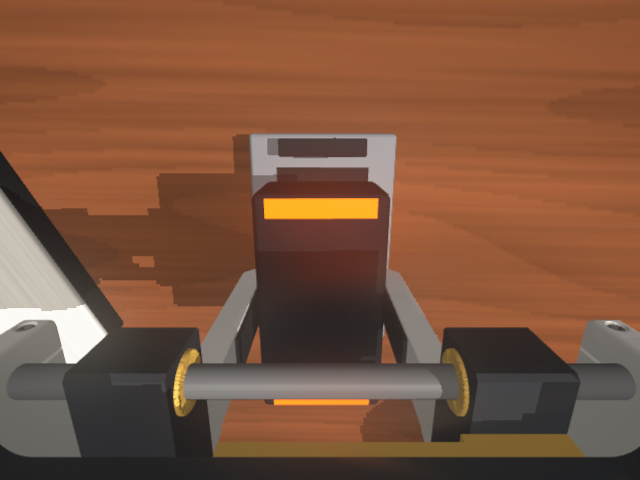

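The battery is aligned over the charger, with the near lip at (322,147), so I'm lowering it.

Emit:
arm_command(plan=[[[0,0,0.0133,0,0,0,1],[0,0,0.0293,0,0,0,1],[0,0,0.044,0,0,0,1],[0,0,0.056,0,0,0,1],[0,0,0.064,0,0,0,1],[0,0,0.0693,0,0,0,1],[0,0,0.072,0,0,0,1],[0,0,0.072,0,0,0,1],[0,0,0.072,0,0,0,1]]])

```text
time_s: 26.25
ee_pos: [0.4436, 0.2832, 0.0062]
eef_rot: [3.141, 0.0, -3.119]
force: [-0.2, -0.3, -4.5]
grip_width: 0.0615
grip_force: 35.0
```

Converted, 1.5 mm is 0.002, 1 mm is 0.0013.

Emit:
arm_command(plan=[[[0,0,0.0013,0,0,0,1],[0,0,0.002,0,0,0,1],[0,0,0.002,0,0,0,1]]])

```text
time_s: 26.55
ee_pos: [0.4436, 0.2832, 0.0047]
eef_rot: [3.141, 0.0, -3.119]
force: [-2.6, 0.5, 1.1]
grip_width: 0.0619
grip_force: 35.0
```

Contact is starting, so I'll release.

Converted, -115 mm is -0.1533, -110 mm is -0.1467.

Emit:
arm_command(plan=[[[0,0,0,0,0,0,-0.3],[0,0,0,0,0,0,-0.6],[0,0,0,0,0,0,-0.8],[0,0,0,0,0,0,-1],[0,0,0,0,0,0,-1],[0,0,0,0,0,0,-1],[0,0,-0.0133,0,0,0,-1],[0,0,-0.04,0,0,0,-1],[0,0,-0.0867,0,0,0,-1],[0,0,-0.1267,0,0,0,-1],[0,0,-0.1467,0,0,0,-1],[0,0,-0.1533,0,0,0,-1]]])

```text
time_s: 27.75
ee_pos: [0.4441, 0.2835, 0.1218]
eef_rot: [3.14, 0.003, -3.119]
force: [-0.4, -0.3, -0.1]
grip_width: 0.0937
grip_force: 0.0
```

```bash
python3 -c "
from h import *
p,d,i=shot('wrist');W=world(d,i)
m=seg(p,W,200,440,50,480,.058,.07);q=W[m];print('bat',m.sum(),rect(q[:,:2]),q.mean(0))
p,d,i=shot('top');W=world(d,i)
for a in [('carton',230,310,170,270,.04,.06),('bat',185,240,250,330,.058,.07)]:
    m=seg(p,W,*a[1:]);q=W[m];print(a[0],m.sum(),rect(q[:,:2]),q.mean(0))
go(.646,.149,.12,14)"
```

```text
bat 9947 (array([444.2, 282.1]), array([113.6,  62.1]), 1.4) [0.44040163 0.28206988 0.0636282 ]
carton 1621 (array([646.1, 149.1]), array([171.6,  66.9]), 13.0) [0.64511798 0.14871536 0.05050168]
bat 30 (array([492.9, 277.7]), array([28.9,  8.6]), -87.5) [0.49378482 0.28092372 0.06414237]
t 27.9 at [0.4435 0.2832 0.1199] -178.7 w 0.0942 q [ 0.5   0.31  1.66 -0.    1.17 -1.1 ]
shift [-199.3 -138.7    0. ] turn [ 0.0004  0.001  -0.2215]
```

The battery is centred on the charger within 1 mm. Next is the carton.

Converted, -200 mm is -0.2667, -190 mm is -0.2533, -0.208 rad is -0.052.

Emit:
arm_command(plan=[[[-0.0133,-0.0093,0,0,0,-0.0025,-1],[-0.0467,-0.032,0,0,0,-0.0075,-1],[-0.0933,-0.064,0,0,0,-0.0175,-1],[-0.14,-0.0973,0,0,0,-0.0275,-1],[-0.1867,-0.1293,0,0,0,-0.035,-1],[-0.2267,-0.1573,0,0,0,-0.0425,-1],[-0.2533,-0.176,0,0,0,-0.05,-1],[-0.2667,-0.1853,0,0,0,-0.052,-1],[-0.2667,-0.1853,0,0,0,-0.052,-1],[-0.2667,-0.1853,0,0,0,-0.052,-1],[-0.2667,-0.1853,0,0,0,-0.052,-1]]], squeeze=40)

```text
time_s: 28.95
ee_pos: [0.6457, 0.1497, 0.1194]
eef_rot: [3.141, -0.0, -2.91]
force: [0.1, -0.1, 0.4]
grip_width: 0.094
grip_force: 0.0
```

```bash
python3 -c "
from h import *
p,d,i=shot('wrist');W=world(d,i)
for a in [('carton',200,440,50,400,.043,.056),('scale',0,340,0,200,.026,.04)]:
    m=seg(p,W,*a[1:]);q=W[m];print(a[0],m.sum(),rect(q[:,:2]),q.mean(0))
go(.647,.1495,-.007,13.3)"
```

```text
carton 14865 (array([649.1, 147.6]), array([170.3,  66.2]), 13.2) [0.64181382 0.14603136 0.04978449]
scale 22728 (array([522. ,  24.4]), array([160.2,  98.3]), -63.6) [0.53069856 0.02291451 0.0327068 ]
t 29.0 at [0.6458 0.1496 0.1196] -166.7 w 0.0938 q [ 0.17  0.6   1.23  0.    1.31 -1.63]
shift [ -1.1  -0.4 126.6] turn [ 0.      0.0001 -0.0005]
```

Converted, 131 mm is 0.1747, 125 mm is 0.1667.

Emit:
arm_command(plan=[[[-0.0013,0,0.0333,0,0,0,-1],[-0.002,0,0.0733,0,0,0,-1],[-0.002,0,0.1133,0,0,0,-1],[-0.002,0,0.1467,0,0,0,-1],[-0.002,0,0.1667,0,0,0,-1],[-0.002,0,0.1747,0,0,0,-0.8],[-0.002,0,0.1747,0,0,0,-0.6],[-0.002,0,0.1747,0,0,0,-0.4],[-0.002,0,0.1747,0,0,0,-0.2],[-0.002,0,0.1747,0,0,0,0.5],[-0.002,0,0.1747,0,0,0,1],[-0.002,0,0.1747,0,0,0,1]]], squeeze=40)

```text
time_s: 30.2
ee_pos: [0.6487, 0.1492, -0.0102]
eef_rot: [-3.141, 0.002, -2.911]
force: [-1.9, -0.3, 6.8]
grip_width: 0.0659
grip_force: 40.0
```

Emit:
arm_command(plan=[[[0,0,0,0,0,0,1],[0,0,-0.004,0,0,0,1],[0,0,-0.0107,0,0,0,1],[0,0,-0.0213,0,0,0,1],[0,0,-0.0373,0,0,0,1],[0,0,-0.056,0,0,0,1],[0,0,-0.076,0,0,0,1],[0,0,-0.096,0,0,0,1],[0,0,-0.1133,0,0,0,1],[0,0,-0.1227,0,0,0,1],[0,0,-0.1227,0,0,0,1],[0,0,-0.1227,0,0,0,1]]])

```text
time_s: 31.4
ee_pos: [0.6477, 0.149, 0.0798]
eef_rot: [3.142, -0.001, -2.911]
force: [0.2, 0.6, -6.5]
grip_width: 0.0664
grip_force: 40.0
```

```bash
python3 -c "
from h import *
p,d,i=shot('wrist');W=world(d,i);cv2.imwrite('pics/w11.png',p)
m=seg(p,W,250,390,20,480,.12,.17);q=W[m];print(m.sum(),rect(q[:,:2]),q.mean(0),np.linalg.lstsq(np.c_[q[:,:2],np.ones(len(q))],q[:,2],rcond=None)[0])
go(.4745,.0015,.08,26.6)"
```

```text
33109 (array([621.7, 139.9]), array([115.5,  70. ]), 13.3) [0.61672645 0.14023984 0.13996763] [-0.00241506 -0.00122546  0.14162893]
t 31.4 at [0.6476 0.1489 0.0795] -166.8 w 0.0658 q [ 0.17  0.64  1.26  0.    1.24 -1.63]
shift [ 2.022e+02 -1.039e+02 -2.000e-01] turn [ 2.000e-04 -1.300e-03 -2.335e-01]
```

View pics/w11.png

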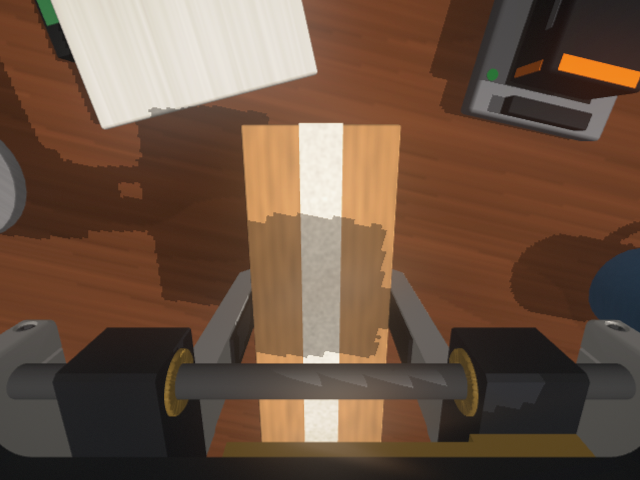

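The carton is held level. Next I'll carry it to the scale.

Converted, 202 mm is 0.2693, 199 mm is 0.2653, -0.09 rad is -0.0225.

Emit:
arm_command(plan=[[[0.0107,-0.0053,0,0,0,-0.0025,1],[0.0333,-0.0173,0,0,0,-0.0075,1],[0.064,-0.0333,0,0,0,-0.015,1],[0.0987,-0.0507,0,0,0,-0.0225,1],[0.1333,-0.068,0,0,0,-0.03,1],[0.168,-0.0867,0,0,0,-0.0375,1],[0.2027,-0.104,0,0,0,-0.045,1],[0.232,-0.1187,0,0,0,-0.05,1],[0.2533,-0.1307,0,0,0,-0.055,1],[0.2653,-0.1373,0,0,0,-0.0575,1],[0.2693,-0.1387,0,0,0,-0.0584,1],[0.2693,-0.1387,0,0,0,-0.0584,1]]])

```text
time_s: 32.65
ee_pos: [0.4752, 0.0016, 0.0804]
eef_rot: [-3.142, 0.0, -2.678]
force: [-0.8, 0.6, -5.8]
grip_width: 0.0657
grip_force: 40.0
```

Converted, 33 mm is 0.044, 25 mm is 0.0333.

Emit:
arm_command(plan=[[[0,0,0.0067,0,0,0,1],[0,0,0.02,0,0,0,1],[0,0,0.0333,0,0,0,1],[0,0,0.044,0,0,0,1],[0,0,0.044,0,0,0,1],[0,0,0.044,0,0,0,1]]])

```text
time_s: 33.25
ee_pos: [0.4751, 0.0016, 0.0472]
eef_rot: [3.141, -0.0, -2.677]
force: [0.0, -0.6, -6.0]
grip_width: 0.0659
grip_force: 40.0
```

```bash
python3 -c "
from h import *
p,d,i=shot('wrist');W=world(d,i);cv2.imwrite('pics/w12.png',p)
go(.475,.0017,.0227,26.6)
m=(abs(W[...,2]-.033)<.005)&(abs(W[...,0]-.475)<.14)&(abs(W[...,1])<.14);q=W[m];print(rect(q[:,:2]))"
```

```text
t 33.3 at [0.4753 0.0016 0.0475] -153.4 w 0.0657 q [-0.07  0.3   1.86 -0.    0.98 -2.11]
shift [ 0.3  0.3 24.8] turn [-0.0001  0.0002  0.    ]
(array([470.2,  -1.8]), array([185.6, 160.7]), 26.6)
```

View pics/w12.png

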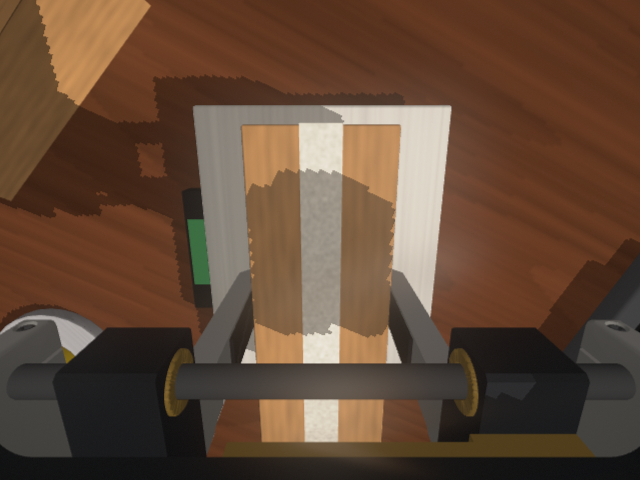

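The carton is centred over the plate, whose edges run from about x=200 to x=448. I'm lowering it in slow steps.

Converted, 23 mm is 0.0307, 22 mm is 0.0293.

Emit:
arm_command(plan=[[[0,0,0.0067,0,0,0,1],[0,0,0.0147,0,0,0,1],[0,0,0.0213,0,0,0,1],[0,0,0.0267,0,0,0,1],[0,0,0.0293,0,0,0,1],[0,0,0.0307,0,0,0,1],[0,0,0.0307,0,0,0,1],[0,0,0.0307,0,0,0,1]]])

```text
time_s: 34.1
ee_pos: [0.4752, 0.0016, 0.0245]
eef_rot: [-3.141, 0.0, -2.677]
force: [-0.4, 0.2, -6.3]
grip_width: 0.0656
grip_force: 40.0
```

Converted, 1.5 mm is 0.002, 1 mm is 0.0013.

Emit:
arm_command(plan=[[[0,0,0.0013,0,0,0,1],[0,0,0.002,0,0,0,1],[0,0,0.002,0,0,0,1]]])

```text
time_s: 34.4
ee_pos: [0.4752, 0.0016, 0.0229]
eef_rot: [-3.142, 0.0, -2.677]
force: [0.2, -0.4, -6.0]
grip_width: 0.0657
grip_force: 40.0
```

Converted, 1 mm is 0.0013, 0.5 mm is 0.0007.

Emit:
arm_command(plan=[[[0,0,0.0007,0,0,0,1],[0,0,0.0013,0,0,0,1],[0,0,0.0013,0,0,0,1]]])

```text
time_s: 34.7
ee_pos: [0.4753, 0.0016, 0.0227]
eef_rot: [-3.141, 0.0, -2.677]
force: [-6.8, 0.1, 7.5]
grip_width: 0.0659
grip_force: 40.0
```

The carton has touched down, so I'll release and retreat.

Converted, -120 mm is -0.16, -115 mm is -0.1533.

Emit:
arm_command(plan=[[[0,0,-0.0007,0,0,0,-0.2],[0,0,-0.0007,0,0,0,-0.6],[0,0,-0.0007,0,0,0,-1],[0,0,-0.0007,0,0,0,-1],[0,0,-0.0007,0,0,0,-1],[0,0,-0.0007,0,0,0,-1],[0,0,-0.0133,0,0,0,-1],[0,0,-0.04,0,0,0,-1],[0,0,-0.0867,0,0,0,-1],[0,0,-0.1267,0,0,0,-1],[0,0,-0.1533,0,0,0,-1],[0,0,-0.16,0,0,0,-1]]])

```text
time_s: 35.9
ee_pos: [0.4761, 0.0015, 0.1445]
eef_rot: [-3.139, 0.004, -2.677]
force: [0.6, -0.0, -0.0]
grip_width: 0.0937
grip_force: 0.0
```

Emit:
arm_command(plan=[[[0,0,0,0,0,0,-1],[0,0,0,0,0,0,-1],[0,0,0,0,0,0,-1],[0,0,0,0,0,0,-1]]])

```text
time_s: 36.3
ee_pos: [0.4748, 0.0016, 0.141]
eef_rot: [3.141, -0.001, -2.677]
force: [-0.1, 0.2, 0.2]
grip_width: 0.0942
grip_force: 0.0
```

```bash
python3 -c "
from h import *
p,d,i=shot('wrist');W=world(d,i)
m=seg(p,W,200,440,50,480,.077,.09);q=W[m];print('carton',m.sum(),rect(q[:,:2]),q.mean(0))
p,d,i=shot('top');W=world(d,i)
for a in [('tape',350,410,180,240,.03,.045,((15,100,80),(35,255,255))),('case',375,490,250,350,.028,.045,((0,120,60),(8,255,255))),('bat',185,240,250,330,.058,.07),('mug',120,185,190,245,.03,.11),('wrench',450,535,210,245,.004,.03)]:
    m=seg(p,W,*a[1:]);q=W[m];print(a[0],m.sum(),rect(q[:,:2]),q.mean(0))
o=ctrl.get_obs();print(o['time_s'],o['ee_pos'])"
```

```text
carton 16146 (array([4.759e+02, 3.000e-01]), array([171.5,  66.2]), 26.7) [ 0.46897232 -0.00322164  0.08275383]
tape 180 (array([ 667.1, -152.8]), array([48.5, 46. ]), -25.3) [ 0.66668987 -0.15327663  0.03732702]
case 698 (array([ 426.1, -293.8]), array([84.6, 57.2]), -17.1) [ 0.42575478 -0.29316773  0.03751359]
bat 994 (array([441.8, 283.6]), array([110.5,  62.8]), 1.6) [0.44093953 0.28276301 0.06450761]
mug 666 (array([618.8, 440.4]), array([104.6,  81.7]), 2.5) [0.62622264 0.44528361 0.06692216]
wrench 482 (array([ 640.1, -453.3]), array([184.9,  47.6]), -84.2) [ 0.63774124 -0.44973874  0.0082727 ]
36.4 [0.47493589 0.00160075 0.1413469 ]
```

Everything is in place and the arm is clear.

```bash
python3 -c "
from station import ctrl
print(ctrl.hand_in())"
```

```text
the job is handed in; nothing more can be done
None
```

The job is handed in at 36 s: the last camera check showed the tape on the stand, the bit case in the box, the battery on the charger and the carton on the scale, all within tolerance, with the mug and wrench unmoved; `hand_in` returned no verdict.

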